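Clear and shut the wafer carrier case

ROBOT

A 6-joint arm with a two-finger parallel gripper is mounted at the origin on a cart in front of the work surface, level with it; the furniture and walls round the work are solid. World frame = base frame: x ahead of the robot, y to its left, z up, the work surface at z = 0. Lengths are in mm, angles in rad, forces in N, time in s.
With the tool pointing down it reaches from about 350 to 875 mm from the base axis. Payload 4.2 kg.
Tool frame: the origin (TCP) lies on the centre line of the jaws, within the pads' length; the fingertips stand 25 mm ahead of it and the grasp point (between the pads) lies 6 mm ahead of it; z points along the fingers, y is the direction in which the jaws open and shut (so a half turn about z gives the same grasp; the last joint's range is limited). The gripper opens to 85 mm and grips with 20 to 120 N. Pads are 22 mm wide; open, the fingers measure 114 mm over their backs; the gripper's body (76 mm by 85 mm) begins 54 mm behind the grasp point. The pads swing forward as they close: fully open they stand 13 mm farther back than shut.
Start: joints at [-1.009, 0.385, 0.008, 0, -1.194, -0.259], TCP at [186.387, -596.539, 256.312] pointing down, gripper open.
Joint ranges: [-3.14, 3.14], [-1.21, 2.06], [-1.07, 1.41], [-3.16, 2.05], [-2.99, -0.16], [-3.1, 3.1]. Speed limits (rad/s): [2.79, 2.79, 3.14, 3.14, 3.14, 3.14].

INTERFACE

Orientations are given as a unit quaternion [x, y, z, w].
In Python, from bench import arm gives the robot as it stands.
- The arm moves only by the tool drive_tool, never from a script. Its argument "plan" is a list of rows, each a list of 2 entries, a list of its own where there are three numbers: the shift along the tool's x, y, z in m, then the turn about the tool's z in degrees. A call has 1 to 12 rows; each row shifts and turns the commanded pose from where the row before left it, along the tool's axes as they then stand; what a row does not reach is not made up. A row lasts 1/8 s, in which the tool goes at most 62.5 mm and 10.7 degrees, less where a joint would pass 70% of its speed; a pose out of reach is approached as far as the arm can. A call with a gripper value outside its range is refused whole. "fingers" is the closure, from -1 (fully open) to 1 (shut), so that 0 is half open, set as the call begins (left out, the last holds). The fingers move at their own pace and stop on an object; the grip force is fixed at half the most. Time passes only in rows, so rows that do not move let the fingers close. It gives the time, the measured TCP pose, the force and the opening at its end, in the units of the state.
- arm.read_state(): the state, without advancing time (a new reading comes with each control period).
- arm.get_image(name): name is "scene" or "top" or "wrist"; returns a dict with "image" (384x512x3 uint8, red, green, blue), "K" (3x3 intrinsics, pixels), "R" (3x3) and "t" (3): a world point X has camera coordinates R X + t. Camera axes: x right, y down, z forward; pixel columns grow to the right and rows downward; lengths in mm; the calibration is good to about 2 mm. The wrist camera is an equidistant fisheye: a pixel r from the principal point sees the ray r / f radians off the axis. A picture is of the moment at which its call begins. There is no depth.
- arm.job_done(): hands the job in, once; it reports no verdict.
The state is a dict: "clock": time; "joints": joint angles; "joint_vel": joint speeds; "joint_efforts": joint torques, N m; "position": TCP position; "ee_rot": TCP orientation; "contact_force": force on the tool from outside, world axes, zero at the start; "wrist_torque": the same for the moment, N m; "gripper_width": finger opening in mm.
Only numpy, scipy, OpenCV 4.12 (cv2) and the standard library are available. Lean on these libraries where they do the work, as an engineer would, in place of code of your own. Each camera call takes 0.05 s, during which the arm holds its last target.

TASK

A box of cover slides has been left on the foam inside the open wafer carrier case, so the case cannot be shut. Take the box of slides out from under the lid and set it down gently, the right way up, on a clear piece of the worktop, without tipping it over or disturbing the other things. Then swing the case's lid down and press it shut until it is fully home and the catch on the front has snapped over it.

Things in the scene. Friction and masses are not known exactly. Their poses are not given: they have to be found in the camera images.
- case: Grey plastic case with black corners, fixed on the worktop. Origin: centre of its underside, at worktop height. x points from its front (catch side, which faces the right of the bench) to its hinge side, y along the case, z up. Outer size 155 (x) x 200 (y) mm; the base's rim is 40 mm above the worktop, its walls are 4 mm thick.
- foam_top (a point): Centre of the flat top of the dark foam that fills the case's base, 30 mm above the worktop, 10 mm below the rim; axes as the case's. Two flat round wafer carriers (63 mm) and tweezers are sunk in it just below its surface; they are not loose and stay there.
- lid (a joint): Angle of the case's lid about its hinge (rad): 0 = fully shut, 1.18 = wide open, at its stop (it opens no further). The hinge is stiff: the lid stays where it is left (about 0.16 N m to move it). From about 0.08 down the catch resists too: the push needed at the front edge rises to about 7 N; then, below 0.06, it snaps and the lid is held at 0 to 0.01.
- lid_hinge (a point): Middle of the lid's hinge line, which runs along the case's y: x = +77.5 mm, z = 40 mm in the case's frame. Axes turn with the lid (parallel to the case's when shut). The lid is a shallow grey shell, 155 x 200 mm, 18 mm deep, 0.14 kg, walls 4 mm; open, it leans back over the hinge with its hollow side to the front; shut, its flat top is 58 mm above the worktop.
- lid_front (a point): Point on the lid's flat outer face (the top when shut), midway along its front edge and 30 mm in from that edge, 125 mm from the hinge line along the lid; a good place to push. Its z axis is the outward normal of that face, y is along the case, -x points to the lid's front edge.
- catch (a joint): Angle (rad) of the black spring catch, 36 mm wide, upright in the middle of the case's front, its top 64 mm above the worktop, reaching 12 mm before the front face: 0 = at rest. The lid's keeper bar pushes it outward by up to about 0.12 on the way down; it springs back to 0 over the bar when the lid is home. No need to handle it.
- slide_box_center (a point): Centre of the box of cover slides: a small oblong carton, cream with a dark blue lid, 80 (its x) x 32 (its y) x 36 mm (its z, up), 70 to 120 g. It starts on the case's foam under the open lid, its x axis pointing roughly to the hinge. On the worktop its centre is 18 mm up. The worktop between the case's front and the bottles to the right is clear from its front edge (x = 0.35 m) to x = 0.53 m.
- resist_bottle_center (a point): Centre (57 mm up) of a brown bottle with a white cap, 52 mm diameter, 114 mm tall. Leave it alone.
- dropper_bottle_center (a point): Centre (40 mm up) of a small brown bottle with a black cap, 38 mm diameter, 80 mm tall. Leave it alone.
- beaker_center (a point): Centre (35 mm up) of an empty clear beaker, 54 mm diameter, 70 mm tall. Leave it alone.
- wafer_tub_center (a point): Centre (23 mm up) of a low cream screw-top tub, 68 mm diameter, 46 mm tall. Leave it alone.
- swab_tub_center (a point): Centre (34 mm up) of a white tub with a green top, 58 mm diameter, 68 mm tall. Leave it alone.
There are look-alikes about, which are no part of the job. What is shaped like the part that bears slide_box_center but pink is not meant.

How it is judged:
By the outcome, as a careful person would: the job done as asked, in the order asked, and still so for the second after the job is handed in, with the robot touching nothing.
It also fails if it takes over 64 s, if anything falls off the work surface, if the arm or the gripper's body presses on something with over 40 N, if the wrist force passes 120 N, or if a joint passes its speed limit or range.

## Working session

There is one attempt and no reset: what is moved stays moved. The work goes in short steps, Python scripts to look and compute and a tool call to move; the robot and the scene stay as the last step left them, time stands still between calls to the robot, and variables do not carry over. Pictures are saved under pics/ and viewed, and the job is handed in when it is done.

Besides the shell and the picture viewer there is one more tool, called after "Emit:" in YAML: its name, and indented under it one key for each argument. drive_tool: Moves the arm, as the interface text tells. Its arguments: {"type":"object","properties":{"plan":{"type":"array"},"fingers":{"type":"number"}},"required":["plan"]}

```bash
mkdir -p pics; ls; python3 - <<'E'
from bench import arm
import cv2,pickle
s=arm.read_state()
print({k:s[k] for k in('clock','position','ee_rot','gripper_width','contact_force')})
d={}
for n in('scene','top','wrist'):
    r=arm.get_image(n); d[n]=r
    cv2.imwrite(f'pics/a_{n}.png',r['image'][:,:,::-1])
    print(n,r['K'].tolist(),r['R'].round(3).tolist(),r['t'])
pickle.dump(d,open('a.pkl','wb'))
E
```

```text
pics
{'clock': 0.0, 'position': array([ 186.23380947, -596.0329155 ,  255.20541312]), 'ee_rot': array([-1.50735856e-01,  9.88573449e-01,  1.09031829e-03, -2.19185448e-04]), 'gripper_width': 85.66582458997493, 'contact_force': array([-0.13357085, -0.15306811,  0.31600462])}
scene [[408.8064597228072, 0.0, 253.09431212888344], [0.0, 408.8064597228072, 189.4402081966692], [0.0, 0.0, 1.0]] [[0.529, -0.848, -0.009], [-0.643, -0.394, -0.656], [0.553, 0.353, -0.754]] [-305.46581911  349.2715178  1196.06550547]
top [[371.9847068735153, 0.0, 259.051048373954], [0.0, 371.9847068735153, 190.3064189581861], [0.0, 0.0, 1.0]] [[0.027, -0.999, -0.017], [-0.993, -0.025, -0.111], [0.111, 0.02, -0.994]] [ -39.00265172  473.10301039 1290.25521949]
wrist [[297.3186396354542, 0.0, 259.00509342812865], [0.0, 297.3186396354542, 195.06715932161853], [0.0, 0.0, 1.0]] [[-0.298, 0.955, 0.002], [0.918, 0.286, 0.276], [0.263, 0.084, -0.961]] [625.56123169 -36.90920396 378.39609892]
```

View pics/a_scene.png

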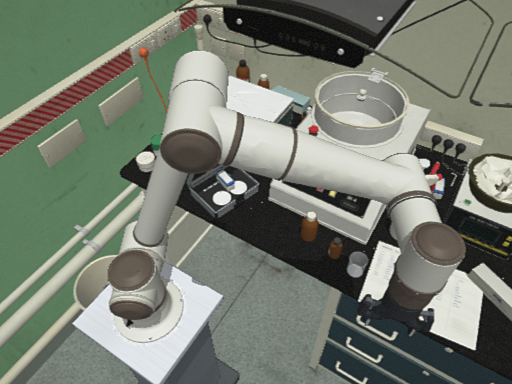

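View pics/a_top.png

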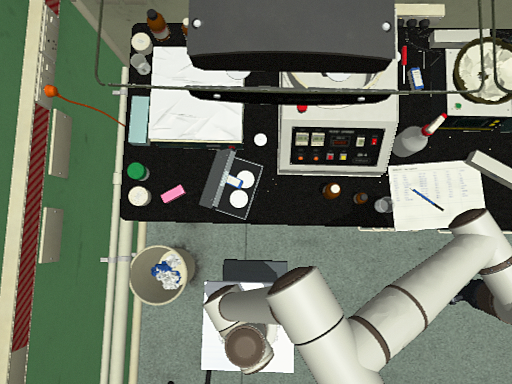

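View pics/a_wrist.png

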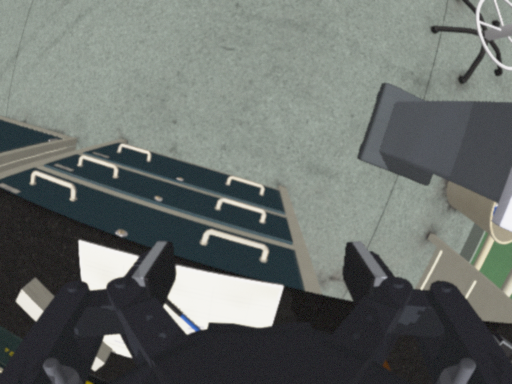

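```bash
python3 - <<'E'
import pickle,cv2
d=pickle.load(open('a.pkl','rb'))
a=d['top']['image'][135:235,120:280,::-1]; cv2.imwrite('pics/b_top.png',cv2.resize(a,None,fx=5,fy=5,interpolation=cv2.INTER_CUBIC))
a=d['scene']['image'][130:230,130:280,::-1]; cv2.imwrite('pics/b_scene.png',cv2.resize(a,None,fx=5,fy=5,interpolation=cv2.INTER_CUBIC))
E
```

```text
(no output)
```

View pics/b_top.png

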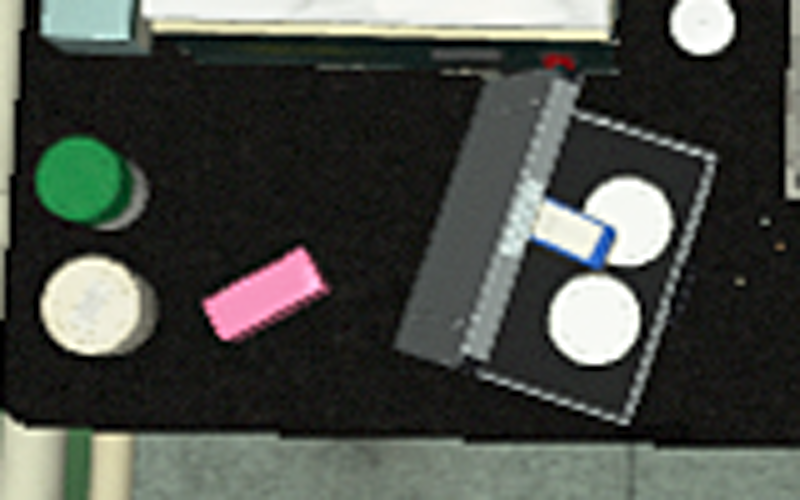

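View pics/b_scene.png

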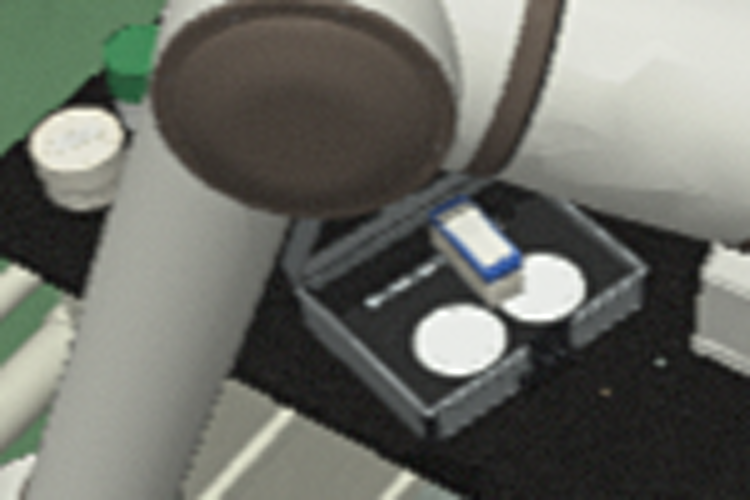

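```bash
cat > h.py <<'E'
import numpy as np,pickle,cv2
d=pickle.load(open('a.pkl','rb'))
def ray(c,u,v):
    K,R,t=c['K'],c['R'],c['t']
    if K[0,0]<300: # fisheye
        x=(u-K[0,2]);y=(v-K[1,2]);r=np.hypot(x,y);th=r/K[0,0]
        dd=np.array([np.sin(th)*x/r,np.sin(th)*y/r,np.cos(th)])
    else: dd=np.linalg.inv(K)@[u,v,1]
    return -R.T@t, R.T@dd
def onz(c,u,v,z):
    o,r=ray(c,u,v); return o+r*(z-o[2])/r[2]
def proj(c,X):
    p=c['R']@np.array(X,float)+c['t']
    if c['K'][0,0]<300:
        n=np.hypot(p[0],p[1]);th=np.arctan2(n,p[2])
        return c['K'][0,0]*th*p[:2]/n+c['K'][:2,2]
    q=c['K']@p; return q[:2]/q[2]
def T(u,v):return 120+(u+.5)/5-.5,135+(v+.5)/5-.5
def S(u,v):return 130+(u+.5)/5-.5,130+(v+.5)/5-.5
E
python3 - <<'E'
from h import *
t,s=d['top'],d['scene']
print('cam',ray(t,0,0)[0],ray(s,0,0)[0])
for n,u,v,z in[('fr far',715,155,40),('fr near',630,421,40),('hinge near',478,372,40),('hinge far?',580,115,40),('box fr a',615,232,66),('box fr b',600,268,66),('carr1',628,222,30),('carr2',595,320,30)]:
    print('T',n,onz(t,*T(u,v),z).round(1))
for n,u,v,z in[('fr far',645,268,40),('fr near',432,415,40),('hinge near',297,285,40),('box fr r',522,252,66),('box fr l',488,280,66),('box bk l',432,212,66),('box bk r',468,196,66),('carr1',541,288,30),('carr2',460,340,30)]:
    print('S',n,onz(s,*S(u,v),z).round(1))
E
```

```text
cam [ 328.22002369  -52.44212551 1334.02684989] [-275.70553649 -543.71376444 1128.81993811]
T fr far [560.4 -37.1  40. ]
T fr near [371.7  17.1  40. ]
T hinge near [403.  124.2  40. ]
T hinge far? [586.8  59.2  40. ]
T box fr a [500.3  30.   66. ]
T box fr b [475.1  39.5  66. ]
T carr1 [512.6  23.4  30. ]
T carr2 [442.3  44.5  30. ]
S fr far [558.6 -35.2  40. ]
S fr near [370.1  17.7  40. ]
S hinge near [415.3 167.5  40. ]
S box fr r [506.3  34.3  66. ]
S box fr l [472.1  39.9  66. ]
S box bk l [504.9 110.9  66. ]
S box bk r [531.5  98.   66. ]
S carr1 [510.9  22.9  30. ]
S carr2 [440.6  44.7  30. ]
```

```bash
python3 - <<'E'
from h import *
from scipy.spatial.transform import Rotation as Ro
w=d['wrist'];o=ray(w,300,300)[0];p=np.array([186.2,-596,255.2])
R=Ro.from_quat([-1.50735856e-01,9.88573449e-01,1.09e-3,-2.19e-4]).as_matrix()
print('cam in tool',R.T@(o-p), 'view dir tool',R.T@w['R'][2])
t=d['top']
for n,u,v,z in[('resist cap',333,188,114),('dropper',361,198,80),('beaker',384,205,70),('pink',173,194,36),('whitecap',260,140,20)]:print(n,onz(t,u,v,z).round())
for X in[(440,-105,0),(440,-105,36)]:print(proj(t,X))
E
```

```text
cam in tool [  69.41760858   -1.52912766 -117.55132805] view dir tool [-2.76558377e-01 -5.16163473e-04  9.60996981e-01]
resist cap [ 478. -272.  114.]
dropper [ 450. -372.   80.]
beaker [ 430. -452.   70.]
pink [452. 276.  36.]
whitecap [657. -25.  20.]
[280.69816056 201.04263938]
[281.12158398 200.19345055]
```

Emit:
drive_tool:
  plan:
    - [[-0.02,0.0213,0],0]
    - [[-0.0396,0.0423,0],0]
    - [[-0.0396,0.0423,0],0]
    - [[-0.0396,0.0423,0],0]
    - [[-0.0396,0.0423,0],0]
    - [[-0.0396,0.0423,0],0]
    - [[-0.0396,0.0423,0],0]
    - [[-0.0396,0.0423,0],0]
    - [[-0.0396,0.0423,0],0]
    - [[-0.0396,0.0423,0],0]
    - [[-0.0396,0.0423,0],0]
    - [[-0.0396,0.0423,0],0]
  fingers: -1

```text
clock: 1.65
position: [476.5, 5.7, 256.4]
ee_rot: [-0.151, 0.989, 0.0, 0.0]
contact_force: [0.6, -1.1, 0.7]
gripper_width: 85.4
```

Emit:
drive_tool:
  plan:
    - [[0,0,0],-9.8]
    - [[0,0,0],-9.8]
    - [[0,0,0],-9.8]
    - [[0,0,0],-9.8]
    - [[0,0,0],-9.8]
    - [[0,0,0],0]
    - [[0,0,0],0]

```text
clock: 2.52
position: [476.1, 3.7, 256.2]
ee_rot: [-0.546, 0.838, 0.0, -0.0]
contact_force: [-0.8, -0.1, 0.2]
gripper_width: 85.1
```

```bash
cat > snap.py <<'E'
import sys,cv2,pickle
from bench import arm
from scipy.spatial.transform import Rotation as Ro
d={}
for n in sys.argv[2:]:
    r=arm.get_image(n); d[n]=r
    cv2.imwrite(f'pics/{sys.argv[1]}_{n}.png',r['image'][:,:,::-1])
s=arm.read_state(); d['s']=s
pickle.dump(d,open(f'{sys.argv[1]}.pkl','wb'))
M=Ro.from_quat(s['ee_rot']).as_matrix()
import numpy as np
print(round(s['clock'],2),s['position'].round(1),'xyaw',np.degrees(np.arctan2(M[1,0],M[0,0])).round(2),'z',M[:,2].round(3),'F',s['contact_force'].round(1),'w',round(s['gripper_width'],1))
E
python3 snap.py c wrist top
```

```text
2.62 [476.1   3.8 256.2] xyaw -113.74 z [-0.  0. -1.] F [0.4 0.5 0.4] w 85.4
```

View pics/c_wrist.png

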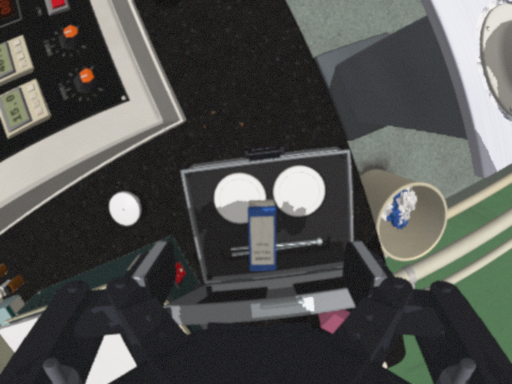

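```bash
python3 - <<'E'
import pickle,cv2
d=pickle.load(open('c.pkl','rb'))
a=d['wrist']['image'][140:340,165:365,::-1]; cv2.imwrite('pics/c_crop.png',cv2.resize(a,None,fx=3,fy=3,interpolation=cv2.INTER_CUBIC))
E
```

```text
(no output)
```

View pics/c_crop.png

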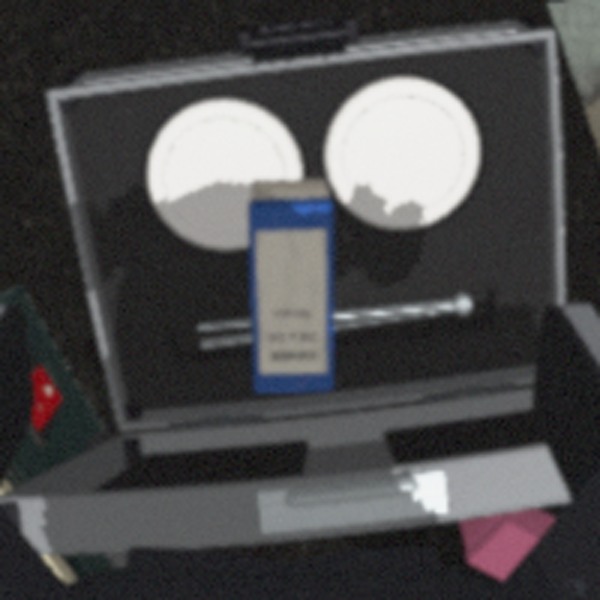

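```bash
python3 - <<'E'
from h import *
w=pickle.load(open('c.pkl','rb'))['wrist']
f=lambda u,v:(165+(u+.5)/3-.5,140+(v+.5)/3-.5)
P=[onz(w,*f(*c),66)[:2] for c in[(250,200),(333,198),(333,391),(254,392)]]
for p in P:print(p.round(1))
c=np.mean(P,0);ax=(P[2]+P[3]-P[0]-P[1]);print('box',c.round(1),np.linalg.norm(ax)/2,'ang',np.degrees(np.arctan2(ax[1],ax[0])), 'w',np.linalg.norm(P[0]-P[1]),np.linalg.norm(P[2]-P[3]))
for n,c,z in[('fr far',(50,93),40),('fr near',(553,33),40),('catch l',(242,35),64),('catch r',(353,25),64),('lidtipfar',(5,497),183),('lidtipnear',(548,446),183)]:print(n,onz(w,*f(*c),z).round(1))
E
```

```text
[500.7  26.1]
[472.8  37.6]
[503.9 112.1]
[532.7  99.8]
box [502.5  68.9] 80.52660589951563 ang 66.95993248616173 w 30.148023306769574 31.31537190864375
fr far [558.7 -37.7  40. ]
fr near [370.3  19.2  40. ]
catch l [478.7 -29.6  64. ]
catch r [441.8 -17.2  64. ]
lidtipfar [578.5  43.9 183. ]
lidtipnear [438.2  86.6 183. ]
```

```bash
python3 - <<'E'
from h import *
w=pickle.load(open('c.pkl','rb'))['wrist'];t=d['top']
f=lambda u,v:(165+(u+.5)/3-.5,140+(v+.5)/3-.5)
def tri(a,b):
    (o1,r1),(o2,r2)=a,b
    A=np.zeros((3,3));y=np.zeros(3)
    for o,r in(a,b):
        r=r/np.linalg.norm(r);Pm=np.eye(3)-np.outer(r,r);A+=Pm;y+=Pm@o
    x=np.linalg.solve(A,y); return x
print(tri(ray(w,*f(5,497)),ray(t,*T(581,82))))
cx=np.array([np.cos(np.radians(73.7)),np.sin(np.radians(73.7)),0]);cy=np.array([-cx[1],cx[0],0])
fm=np.array([464.9,-9.3,0]);C=fm+77.5*cx;H=C+77.5*cx+[0,0,40]
print('C',C,'H',H)
for th in(1.18,1.12,1.06,1.0):
  P=[H+155*(-np.cos(th)*cx+np.sin(th)*np.array([0,0,1]))+s*100*cy for s in(-1,1)]
  Q=[p+18*(np.sin(th)*cx+np.cos(th)*np.array([0,0,1])) for p in P]
  print(th,[((proj(w,p)-[165,140])*3).round() for p in P+Q],[((proj(t,p)-[120,135])*5).round() for p in P+Q])
E
```

```text
[580.83148262  46.7922456  178.68719589]
C [486.65166994  65.08491013   0.        ] H [508.40333988 139.46982026  40.        ]
1.18 [array([ -3., 533.]), array([707., 447.]), array([  8., 592.]), array([710., 507.])] [array([567.,  66.]), array([466., 368.]), array([541.,  56.]), array([439., 359.])]
1.12 [array([ -8., 502.]), array([704., 415.]), array([  1., 563.]), array([709., 477.])] [array([580.,  72.]), array([480., 372.]), array([555.,  61.]), array([453., 364.])]
1.06 [array([-12., 470.]), array([700., 383.]), array([ -4., 532.]), array([708., 446.])] [array([593.,  77.]), array([493., 377.]), array([569.,  67.]), array([467., 368.])]
1.0 [array([-15., 437.]), array([696., 350.]), array([ -9., 500.]), array([705., 413.])] [array([606.,  82.]), array([506., 381.]), array([582.,  72.]), array([481., 373.])]
```

Emit:
drive_tool:
  plan:
    - [[-0.019,0.001,0.02],0]
    - [[0,0,0.035],0]
    - [[0,0,0.035],0]
    - [[0,0,0.035],0]
    - [[0,0,0.02],0]
    - [[0,0,0],0]
    - [[0,0,0],0]

```text
clock: 3.5
position: [483.7, 21.8, 112.2]
ee_rot: [-0.547, 0.837, -0.0, 0.001]
contact_force: [0.8, 0.5, 1.0]
gripper_width: 85.5
```

```bash
python3 snap.py e wrist top
```

```text
3.6 [483.7  21.9 112.5] xyaw -113.66 z [ 0.002  0.001 -1.   ] F [ 0.2 -0.9 -0.4] w 85.1
```

View pics/e_wrist.png

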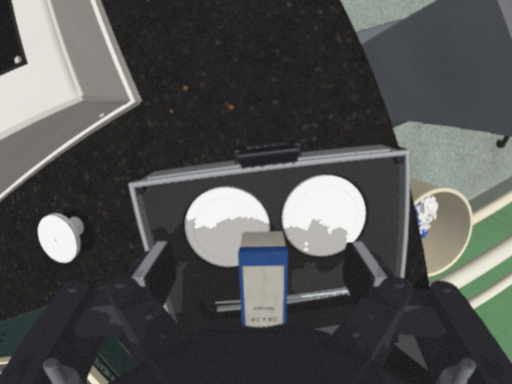

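```bash
python3 - <<'E'
from h import *
from scipy.spatial.transform import Rotation as Ro
q=pickle.load(open('e.pkl','rb'));w=q['wrist'];s=q['s']
M=Ro.from_quat(s['ee_rot']).as_matrix()
for u,v in[(239,249),(288,248),(242,325),(286,325)]:
    X=onz(w,u,v,66);print(X.round(1),'tool',(M.T@(X-s['position'])).round(1))
E
```

```text
[500.6  26.   66. ] tool [-10.5 -13.7  46.5]
[472.9  37.5  66. ] tool [-9.9 16.3 46.5]
[525.1  82.4  66. ] tool [-71.9 -13.5  46.6]
[496.5  95.   66. ] tool [-72.1  17.7  46.6]
```

Emit:
drive_tool:
  plan:
    - [[0,0.0015,0.025],0]
    - [[0,0,0.02],0]
    - [[0,0,0.01],0]
    - [[-0.005,0,0],0]
    - [[-0.006,0,0],0]
    - [[-0.006,0,0],0]
    - [[0,0,0],0]

```text
clock: 4.47
position: [488.9, 38.4, 56.8]
ee_rot: [-0.548, 0.837, -0.0, 0.001]
contact_force: [-1.1, 0.3, -0.1]
gripper_width: 85.2
```

```bash
python3 snap.py f wrist top
```

```text
4.58 [488.4  38.   56.5] xyaw -113.64 z [ 0.  0. -1.] F [-0.   0.6  0.2] w 85.6
```

View pics/f_wrist.png

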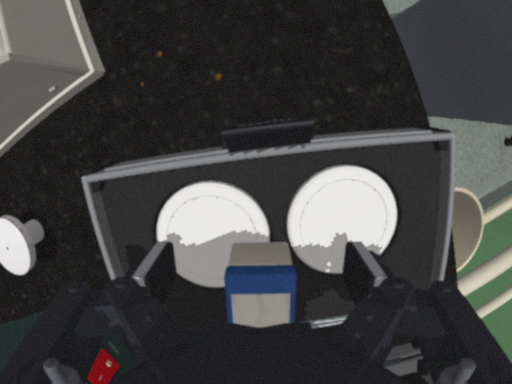

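Fingers straddle the box's front end (top edge at row 267, columns 227–296), no contact. Close.

Emit:
drive_tool:
  plan:
    - [[0,0,0],0]
    - [[0,0,0],0]
    - [[0,0,0],0]
    - [[0,0,0],0]
    - [[0,0,0],0]
    - [[0,0,0],0]
    - [[0,0,0],0]
    - [[0,0,0],0]
  fingers: 1

```text
clock: 5.58
position: [488.4, 37.7, 56.5]
ee_rot: [-0.547, 0.837, -0.0, 0.0]
contact_force: [-1.4, -0.9, 4.6]
gripper_width: 30.9
```

```bash
python3 snap.py g wrist
```

```text
5.62 [488.4  37.7  56.5] xyaw -113.65 z [ 0. -0. -1.] F [-0.5 -1.4  5.2] w 30.1
```

View pics/g_wrist.png

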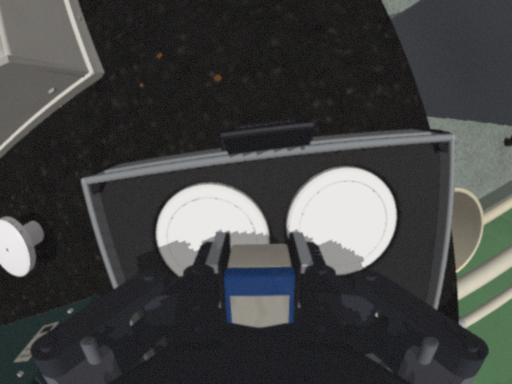

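Emit:
drive_tool:
  plan:
    - [[0,0,-0.004],0]
    - [[0.002,0,-0.008],0]
    - [[0.01,0,-0.012],0]
    - [[0.015,0,-0.015],0]
    - [[0.015,0,-0.02],0]
    - [[0.02,-0.004,0],0]
    - [[0.03,-0.004,0],0]
    - [[0.03,-0.004,0],0]
    - [[0.03,-0.004,0],0]
    - [[0.02,-0.004,0],0]
    - [[0.014,0,0],0]
    - [[0,0,0],0]

```text
clock: 7.12
position: [431.3, -141.4, 115.8]
ee_rot: [-0.546, 0.838, -0.0, 0.0]
contact_force: [-0.2, 0.6, -1.3]
gripper_width: 30.6
```

```bash
python3 snap.py i wrist scene top
```

```text
7.28 [ 432.2 -140.3  115.5] xyaw -113.62 z [ 0.  0. -1.] F [ 0.1  0.  -1.6] w 30.8
```

View pics/i_wrist.png

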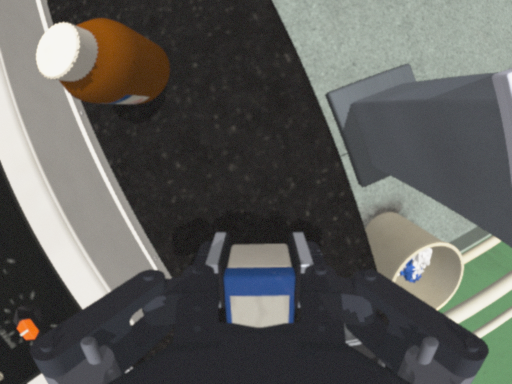

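View pics/i_scene.png

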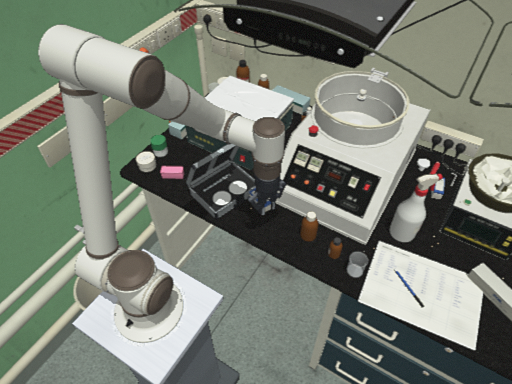

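Emit:
drive_tool:
  plan:
    - [[0,0,0.02],0]
    - [[0,0,0.025],0]
    - [[0,0,0.02],0]
    - [[0,0,0.012],0]
    - [[0,0,0.004],0]
    - [[0,0,0.002],0]
    - [[0,0,0],0]
    - [[0,0,0],0]

```text
clock: 8.28
position: [432.3, -140.6, 32.8]
ee_rot: [-0.547, 0.837, -0.0, 0.0]
contact_force: [0.2, -0.4, -0.0]
gripper_width: 30.4
```

Emit:
drive_tool:
  plan:
    - [[0,0,0.002],0]
    - [[0,0,0.001],0]
    - [[0,0,0],0]
    - [[0,0,0],0]

```text
clock: 8.78
position: [432.0, -140.6, 29.3]
ee_rot: [-0.547, 0.837, -0.0, -0.0]
contact_force: [-0.1, -0.2, -0.9]
gripper_width: 30.5
```

Emit:
drive_tool:
  plan:
    - [[0,0,0.001],0]
    - [[0,0,0.001],0]
    - [[0,0,0],0]
    - [[0,0,0],0]

```text
clock: 9.28
position: [432.0, -140.6, 27.3]
ee_rot: [-0.547, 0.837, 0.0, -0.0]
contact_force: [1.0, -0.5, -1.3]
gripper_width: 30.4
```

Emit:
drive_tool:
  plan:
    - [[0,0,0.001],0]
    - [[0,0,0],0]
    - [[0,0,0],0]

```text
clock: 9.65
position: [432.1, -140.6, 26.5]
ee_rot: [-0.547, 0.837, -0.0, 0.0]
contact_force: [-1.2, 0.2, 3.3]
gripper_width: 30.9
```

```bash
python3 snap.py j wrist top
```

```text
9.75 [ 432.1 -140.6   26.5] xyaw -113.64 z [ 0. -0. -1.] F [-0.9  0.8  4. ] w 30.7
```

View pics/j_wrist.png

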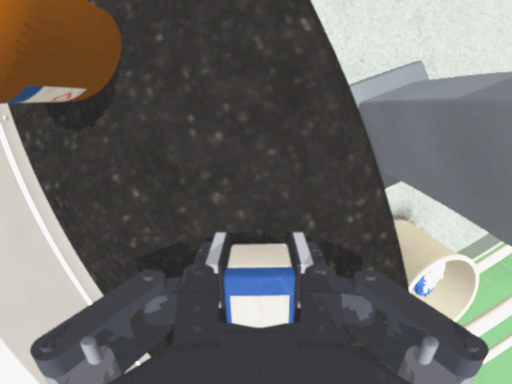

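Emit:
drive_tool:
  plan:
    - [[0,0,0],0]
    - [[0,0,0],0]
    - [[0,0,0],0]
    - [[0,0,0],0]
    - [[0,0,0],0]
    - [[0,0,-0.01],0]
    - [[0,0,-0.02],0]
    - [[0,0,-0.04],0]
    - [[0,0,-0.06],0]
    - [[0,0,-0.06],0]
    - [[0,0,-0.02],0]
    - [[0,0,0],0]
  fingers: -0.2

```text
clock: 11.25
position: [432.6, -140.6, 238.6]
ee_rot: [-0.547, 0.837, -0.001, 0.002]
contact_force: [0.3, 0.4, -0.0]
gripper_width: 50.8
```

```bash
python3 snap.py k wrist top scene
```

```text
11.4 [ 431.  -140.5  235.2] xyaw -113.67 z [-0.003  0.    -1.   ] F [ 0.5 -0.4  0.2] w 51.1
```

View pics/k_wrist.png

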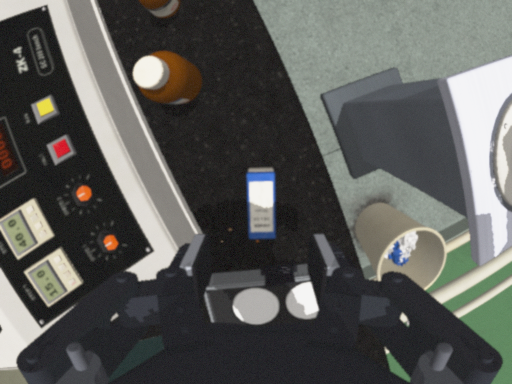

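View pics/k_top.png

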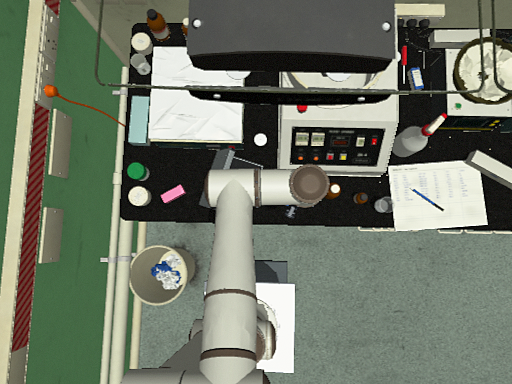

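Emit:
drive_tool:
  plan:
    - [[0,0,-0.02],-7.4]
    - [[-0.03,0.001,0],0]
    - [[-0.05,0.001,0],0]
    - [[-0.05,0.001,0],0]
    - [[-0.05,0.001,0],0]
    - [[-0.05,0.0005,0],0]
    - [[-0.04,0,0],0]
    - [[-0.023,0,0],0]
    - [[0,0,0],0]
    - [[0,0,0],0]
  fingers: 1

```text
clock: 12.65
position: [509.2, 141.0, 255.6]
ee_rot: [-0.6, 0.8, 0.0, -0.001]
contact_force: [0.6, -0.0, 0.9]
gripper_width: 0.1
```

```bash
python3 snap.py l wrist top scene
```

```text
12.8 [509.4 140.9 256.4] xyaw -106.33 z [-0. -0. -1.] F [-0.7  0.2 -0.4] w -0.4
```

View pics/l_wrist.png

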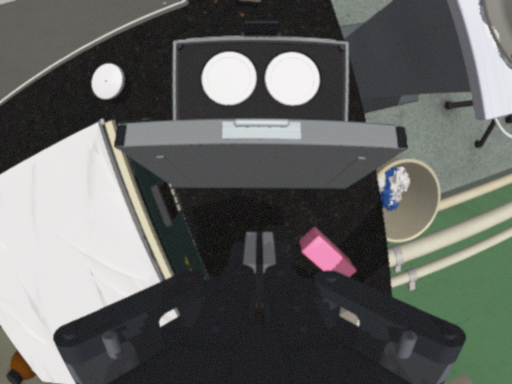

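View pics/l_scene.png

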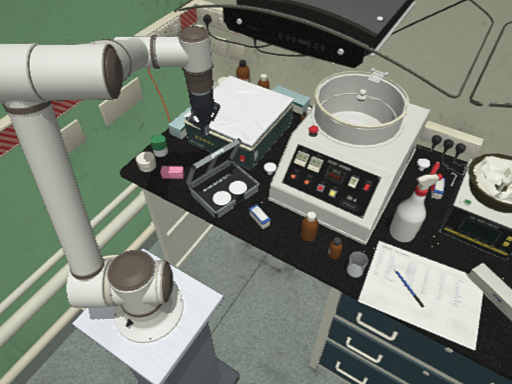

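```bash
python3 - <<'E'
import numpy as np
prev=None
for th in [1.1,1.0,.9,.8,.7,.6,.5,.4,.3,.2,.15,.1,.05,0]:
    x=77.5-125*np.cos(th)+18*np.sin(th); z=40+125*np.sin(th)+18*np.cos(th)
    tc=x+11; T=z+25
    print(th,'TCP casex',round(tc,1),'z',round(T,1),'' if prev is None else (round(-(tc-prev[0]),1),round(-(T-prev[1]),1)))
    prev=(tc,T)
E
```

```text
1.1 TCP casex 47.8 z 184.6 
1.0 TCP casex 36.1 z 179.9 (np.float64(11.7), np.float64(4.7))
0.9 TCP casex 24.9 z 174.1 (np.float64(11.2), np.float64(5.8))
0.8 TCP casex 14.3 z 167.2 (np.float64(10.6), np.float64(6.9))
0.7 TCP casex 4.5 z 159.3 (np.float64(9.8), np.float64(7.9))
0.6 TCP casex -4.5 z 150.4 (np.float64(9.0), np.float64(8.9))
0.5 TCP casex -12.6 z 140.7 (np.float64(8.1), np.float64(9.7))
0.4 TCP casex -19.6 z 130.3 (np.float64(7.1), np.float64(10.5))
0.3 TCP casex -25.6 z 119.1 (np.float64(6.0), np.float64(11.1))
0.2 TCP casex -30.4 z 107.5 (np.float64(4.8), np.float64(11.7))
0.15 TCP casex -32.4 z 101.5 (np.float64(2.0), np.float64(6.0))
0.1 TCP casex -34.1 z 95.4 (np.float64(1.7), np.float64(6.1))
0.05 TCP casex -35.4 z 89.2 (np.float64(1.4), np.float64(6.2))
0 TCP casex -36.5 z 83.0 (np.float64(1.1), np.float64(6.2))
```

Emit:
drive_tool:
  plan:
    - [[0,0,0.025],0]
    - [[0,0,0.03],0]
    - [[0,0,0.016],0]
    - [[0.01,0,0],0]
    - [[0.008,0,0],0]
    - [[0,0,0],0]
    - [[0,0,0],0]

```text
clock: 13.68
position: [505.0, 124.6, 186.2]
ee_rot: [-0.6, 0.8, -0.0, 0.001]
contact_force: [0.4, 0.1, -0.6]
gripper_width: -0.3
```

Emit:
drive_tool:
  plan:
    - [[0.007,0,0.001],0]
    - [[0.007,0,0.001],0]
    - [[0.006,0,0.002],0]
    - [[0.006,0,0.0025],0]
    - [[0.006,0,0.003],0]
    - [[0.0055,0,0.003],0]
    - [[0.0055,0,0.0035],0]
    - [[0.005,0,0.0035],0]
    - [[0,0,0],0]

```text
clock: 14.8
position: [490.9, 78.1, 165.4]
ee_rot: [-0.6, 0.8, 0.0, -0.0]
contact_force: [0.5, -0.2, 0.0]
gripper_width: -0.2
```

```bash
python3 snap.py m wrist scene
```

```text
14.9 [491.2  78.4 165.7] xyaw -106.26 z [-0. -0. -1.] F [ 0.8  0.5 -0.5] w 0.0
```

View pics/m_wrist.png

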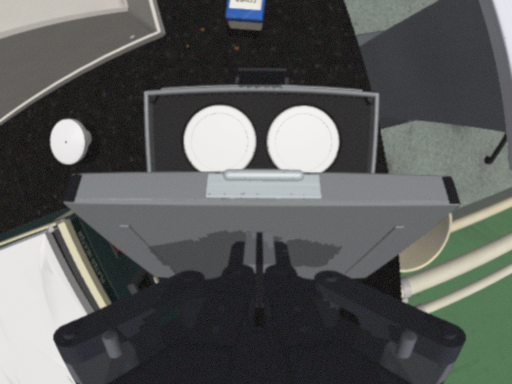

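```bash
python3 - <<'E'
from h import *
w=pickle.load(open('m.pkl','rb'))['wrist']
cx=np.array([np.cos(np.radians(73.7)),np.sin(np.radians(73.7)),0]);cy=np.array([-cx[1],cx[0],0])
H=np.array([508.4,139.5,40]);z=np.array([0,0,1])
for th in(1.18,1.1,1.0,.9,.8,.7):
    p=H+155*(-np.cos(th)*cx+np.sin(th)*z);q=p+18*(np.sin(th)*cx+np.cos(th)*z)
    print(th,proj(w,p).round(),proj(w,q).round(),proj(w,q+100*cy).round(),proj(w,q-100*cy).round())
E
```

```text
1.18 [264. 305.] [263. 345.] [463. 322.] [ 60. 323.]
1.1 [264. 276.] [264. 319.] [467. 299.] [ 57. 300.]
1.0 [264. 239.] [264. 282.] [468. 268.] [ 55. 268.]
0.9 [263. 203.] [264. 244.] [466. 236.] [ 57. 236.]
0.8 [263. 172.] [263. 208.] [462. 206.] [ 62. 206.]
0.7 [263. 146.] [263. 175.] [454. 178.] [ 69. 178.]
```

Emit:
drive_tool:
  plan:
    - [[0.005,0,0.0039],0]
    - [[0.0048,0,0.004],0]
    - [[0.0046,0,0.0044],0]
    - [[0.0044,0,0.0045],0]
    - [[0.0042,0,0.0048],0]
    - [[0.0039,0,0.0049],0]
    - [[0.0037,0,0.0052],0]
    - [[0.0034,0,0.0053],0]
    - [[0.0031,0,0.0055],0]
    - [[0.0029,0,0.0056],0]
    - [[0.0025,0,0.0058],0]
    - [[0.0023,0,0.0059],0]

```text
clock: 16.4
position: [478.5, 35.3, 105.5]
ee_rot: [-0.6, 0.8, 0.0, -0.0]
contact_force: [0.2, 0.9, 0.6]
gripper_width: 0.3
```

Emit:
drive_tool:
  plan:
    - [[0.002,0,0.006],0]
    - [[0,0,0],0]

```text
clock: 16.65
position: [477.6, 33.4, 99.4]
ee_rot: [-0.6, 0.8, 0.0, -0.001]
contact_force: [0.1, -0.5, -0.0]
gripper_width: -0.2
```

```bash
python3 snap.py n wrist scene
```

```text
16.75 [478.1  33.6  99.9] xyaw -106.25 z [-0. -0. -1.] F [ 0.  -0.2  0.8] w 0.2
```

View pics/n_wrist.png

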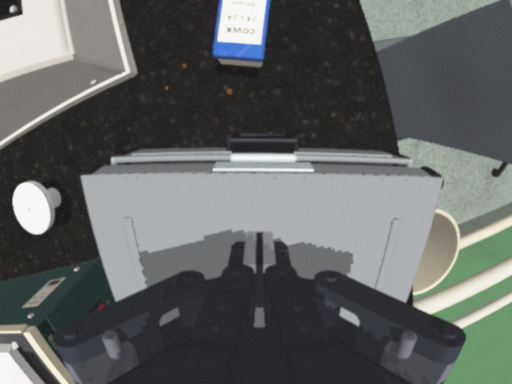

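Emit:
drive_tool:
  plan:
    - [[0.002,0,0.004],0]
    - [[0.002,0,0.003],0]
    - [[0.001,0,0.003],0]
    - [[0,0,0.003],0]
    - [[0,0,0.003],0]
    - [[0,0,0],0]

```text
clock: 17.5
position: [476.4, 28.7, 83.8]
ee_rot: [-0.6, 0.8, 0.0, -0.0]
contact_force: [-0.3, 0.2, 0.8]
gripper_width: 0.1
```

Emit:
drive_tool:
  plan:
    - [[0,0,0.001],0]
    - [[0,0,0.001],0]
    - [[0,0,0],0]

```text
clock: 17.88
position: [476.7, 28.7, 82.9]
ee_rot: [-0.6, 0.8, -0.0, -0.0]
contact_force: [-3.3, -0.5, 9.8]
gripper_width: -0.5
```

Emit:
drive_tool:
  plan:
    - [[0,0,0.001],0]
    - [[0,0,0],0]
    - [[0,0,-0.005],0]
    - [[0,0,-0.02],0]
    - [[0,0,-0.05],0]
    - [[0,0,-0.06],0]
    - [[0,0,-0.05],0]
    - [[0,0,0],0]
    - [[0,0,0],0]

```text
clock: 19.0
position: [476.1, 28.7, 265.1]
ee_rot: [-0.6, 0.8, 0.001, -0.001]
contact_force: [-0.3, -1.1, 0.4]
gripper_width: 0.0
```

```bash
python3 snap.py o wrist scene top; python3 - <<'E'
import pickle,cv2
d=pickle.load(open('o.pkl','rb'))
a=d['scene']['image'][130:250,130:330,::-1]; cv2.imwrite('pics/o_sc.png',cv2.resize(a,None,fx=4,fy=4,interpolation=cv2.INTER_CUBIC))
a=d['wrist']['image'][60:260,130:400,::-1]; cv2.imwrite('pics/o_wc.png',cv2.resize(a,None,fx=2.9,fy=2.9,interpolation=cv2.INTER_CUBIC))
E
```

```text
19.15 [476.   28.6 264.3] xyaw -106.26 z [-0.003 -0.001 -1.   ] F [-0.3 -0.4  0.2] w -0.1
```

View pics/o_sc.png

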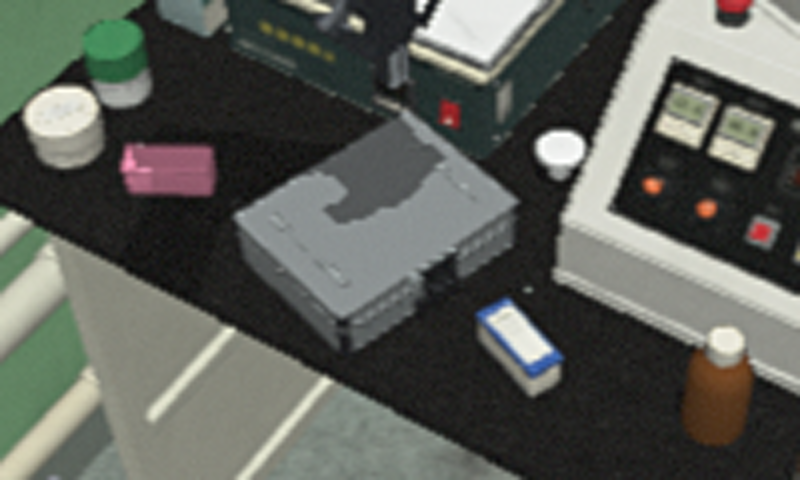

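View pics/o_wc.png

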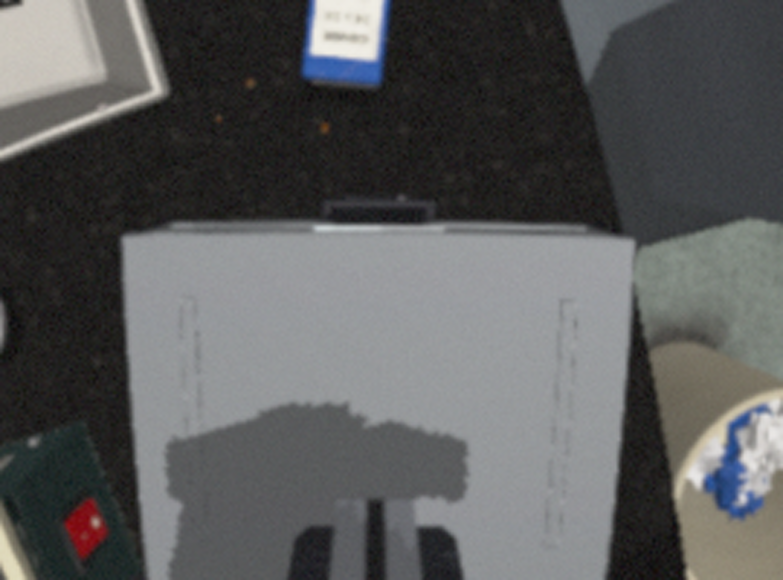

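```bash
python3 - <<'E'
from h import *
q=pickle.load(open('o.pkl','rb'));w=q['wrist'];s=q['scene']
cx=np.array([np.cos(np.radians(73.7)),np.sin(np.radians(73.7)),0]);cy=np.array([-cx[1],cx[0],0])
H=np.array([508.4,139.5,40]);z=np.array([0,0,1])
for th in(0,.03,.06,.09):
    p=H+155*(-np.cos(th)*cx+np.sin(th)*z)+18*(np.sin(th)*cx+np.cos(th)*z)
    print(th,*[((proj(w,p+k*cy)-[130,60])*2.9).round() for k in(100,-100)],*[((proj(s,p+k*cy)-[130,130])*4).round() for k in(100,-100)])
E
```

```text
0 [635. 238.] [119. 238.] [340. 318.] [518. 199.]
0.03 [638. 241.] [116. 241.] [340. 314.] [517. 195.]
0.06 [642. 244.] [112. 244.] [339. 310.] [517. 191.]
0.09 [646. 248.] [109. 248.] [337. 306.] [516. 187.]
```

```bash
python3 -c "
from bench import arm
print(arm.job_done())"
```

```text
the job is handed in; nothing more can be done
None
```

I took the box of cover slides out of the case and set it down upright on the clear worktop. I then closed the lid until the catch held it. The job was handed in at about 19 s of the 64 s allowed.

- **Box:** I gripped it by its front end, drew it out from under the lid and set it between the case and the brown bottle. Contact at set-down was about 4 N. Both the wrist and scene pictures show it upright, with its centre at about (445, −110) mm by the gripper's position. The pink look-alike was left alone.
- **Lid:** In the last pictures the lid's front corners are where a fully shut lid should be. The wrist view measured (635, 238) and (122, 237), against (635, 238) and (119, 238) expected. The scene view agreed to within about 5 pixels of the enlarged crop. The last force reading before the final 1 mm press was about 10 N, and the catch stood upright at the lid's front edge. I did not measure its angle directly.
- **Disagreement:** The lid started at about 1.1 rad open, not the 1.18 rad wide-open stop. I gripped the box nearer its end to allow for this.
- **Other things:** The bottles and tubs visible in the last scene picture look undisturbed. I did not measure them again. The gripper ended well above the case, touching nothing.

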